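Restock the power-cut tray

TASK

Restock the power-cut tray: lay the two slim AA batteries lengthwise in the long slots, one in each, and stand the two fresh tealights flat and right way up in the square pockets, one in each. Leave the thick battery and the burnt-out tealight (the empty metal cup) where they lie.

Things in the scene. Friction and masses are not known exactly. Their poses are not given: they have to be found in the camera images.
- battery_1: AA battery, a green and silver cylinder 15 mm in diameter and 50 mm long, lying on the worktop (24 g; it can roll if pushed). Origin: midway along it on its underside, 7.3 mm below its axis as it first lies (the solid is a cylinder of radius 8.4 mm, so the origin starts 1 mm above the worktop); its y axis runs along its length. The two AA batteries are alike
- battery_2: AA battery, a green and silver cylinder 15 mm in diameter and 50 mm long, lying on the worktop (24 g; it can roll if pushed). Origin: midway along it on its underside, 7.3 mm below its axis as it first lies (the solid is a cylinder of radius 8.4 mm, so the origin starts 1 mm above the worktop); its y axis runs along its length. The two AA batteries are alike
- tealight_1: fresh tealight, a metal cup 38 mm in diameter and 15 mm high filled with wax, wick in the middle (16 g), standing on the worktop. Origin: centre of its underside, z up. The two fresh tealights are alike
- tealight_2: fresh tealight, a metal cup 38 mm in diameter and 15 mm high filled with wax, wick in the middle (16 g), standing on the worktop. Origin: centre of its underside, z up. The two fresh tealights are alike
- thick_battery: look-alike that stays where it is: a thick battery, 26 mm in diameter and 50 mm long, lying, green and silver. Origin: midway along it on its underside; y along its length
- burnt_tealight: look-alike that stays where it is: a burnt-out tealight, an empty shiny metal cup 38 mm in diameter and 15 mm high, without wax or wick. Origin: centre of its underside
- slot_1: fixed white insert 80 mm square with black walls, one of four set 2 x 2 in the black tray. Origin: centre of its underside; floor 3 mm above that, walls 4 mm thick and 6 mm high above the floor (the tray rim is lower). Slot for one lying AA battery, inside 66 mm (x) by 30 mm (y), centred; its long walls have a 40 mm gap in the middle for fingers closing along y
- slot_2: fixed white insert 80 mm square with black walls, one of four set 2 x 2 in the black tray. Origin: centre of its underside; floor 3 mm above that, walls 4 mm thick and 6 mm high above the floor (the tray rim is lower). Slot for one lying AA battery, inside 66 mm (x) by 30 mm (y), centred; its long walls have a 40 mm gap in the middle for fingers closing along y
- pocket_1: fixed white insert 80 mm square with black walls, one of four set 2 x 2 in the black tray. Origin: centre of its underside; floor 3 mm above that, walls 4 mm thick and 6 mm high above the floor (the tray rim is lower). Square pocket for one tealight, inside 54 mm, centred; each wall has a 36 mm gap in the middle for fingers closing along x or y
- pocket_2: fixed white insert 80 mm square with black walls, one of four set 2 x 2 in the black tray. Origin: centre of its underside; floor 3 mm above that, walls 4 mm thick and 6 mm high above the floor (the tray rim is lower). Square pocket for one tealight, inside 54 mm, centred; each wall has a 36 mm gap in the middle for fingers closing along x or y

How it is judged:
By the outcome, as a careful person would: the job done as asked, in the order asked, and still so for the second after the job is handed in, with the robot touching nothing.
It also fails if it takes over 106 s, if anything falls off the work surface, if the arm or the gripper's body presses on something with over 40 N, if the wrist force passes 120 N, or if a joint passes its speed limit or range.

ROBOT

A 6-joint arm with a two-finger parallel gripper is mounted at the origin on a cart in front of the work surface, level with it; the furniture and walls round the work are solid. World frame = base frame: x ahead of the robot, y to its left, z up, the work surface at z = 0. Lengths are in mm, angles in rad, forces in N, time in s.
With the tool pointing down it reaches from about 350 to 975 mm from the base axis. Payload 7.1 kg.
Tool frame: the origin (TCP) lies on the front face of the gripper's body, between the roots of the fingers; the fingertips stand 80 mm ahead of it and the grasp point (between the pads) lies 61 mm ahead of it (env.tips_ahead is the distance from the TCP to the fingertips, in mm); z points along the fingers, y is the line along which they close (so a half turn about z gives the same grasp; the last joint's range is limited). The gripper opens to 88 mm and grips with 3 to 60 N. Pads are 20 mm wide; open, the fingers measure 115 mm over their backs; the gripper's body (75 mm by 178 mm) begins 61 mm behind the grasp point.
Start: joints at [1.18, 0.423, 1.63, -0, 1.089, -0.019], TCP at [227.026, 582.293, 302.675] pointing down, gripper open.
Joint ranges: [-3, 3], [-0.9, 2.11], [0.09, 2.58], [-1.31, 4.45], [0.11, 2.69], [-2.54, 2.54]. Speed limits (rad/s): [2.39, 2.39, 3.01, 3.14, 3.14, 3.14].

INTERFACE

Orientations are given as a unit quaternion [x, y, z, w].
In Python, from station import env, set_gripper, viewer, workorder gives the robot as it stands. Calls block until the motion is done:
- env.reach(position, orientation): joint-space move of the TCP to a pose.
- env.move_l(position, rot=None, rate=150, f_stop=None): straight line of the TCP; rot=None keeps the orientation; rate is the mean speed in mm/s. With f_stop (N) it stops when the force on the tool has changed by that much, and returns True; else False.
- env.move_joints(angles): joint-space move.
- set_gripper(opening): finger opening in mm; the grip force is fixed at half the most; returns when the fingers have stopped.
- env.hold(seconds).
- env.ik(position, orientation): joint angles nearest the present ones, or None.
- env.read_state(): the state.
- viewer.camera(name): name is "scene" or "top" or "wrist"; returns the picture (480x640x3 uint8, blue, green, red); there is no depth.
- viewer.camera_params(name): a dict with "fx", "fy", "cx", "cy" (pixels), "dist" ([k1, k2, p1, p2, k3] as OpenCV has them; the pictures are not rectified), "pose" (4x4, takes a point from camera to world coordinates); the wrist camera has in their place "tool_from_camera" (4x4, takes a point from camera to tool coordinates, whose origin is the TCP and whose axes are the flange's). Camera axes: x right, y up, looking along -z (the intrinsics and any distortion apply to the point x, -y, -z); pixel columns grow to the right and rows downward; lengths in mm; the calibration is good to about 2 mm. A picture is of the moment at which its call begins: read the wrist's pose just before it. camera_params takes no time and is no camera call.
A pose or a line that the arm cannot do raises env.IKError and nothing moves.
- workorder.sign_off(): hands the job in; it is judged then, once.
The state is a dict: "time_s": time; "qpos": joint angles; "dq": joint speeds; "tau": joint torques, N m; "tool_pos": TCP position; "orientation": TCP orientation; "force": force on the tool from outside, world axes, zero at the start; "wrist_torque": the same for the moment, N m; "width": finger opening in mm; "grip_force": force on a finger pad.
Only numpy, scipy, OpenCV 4.12 (cv2) and the standard library are available. Lean on these libraries where they do the work, as an engineer would, in place of code of your own. Each camera call takes 0.05 s, during which the arm holds its last target. There are 200 camera calls.

## Working session

There is one attempt and no reset: what is moved stays moved. The work goes in short steps, each a Python script; the robot and the scene stay as the last script left them, time stands still between calls to the robot, and variables do not carry over. Pictures are saved under pics/ and viewed, at most 14 in all, crops included, and the job is handed in when it is done.

```bash
ls; mkdir -p pics; python3 - <<'E'
from station import env, viewer
import cv2
for n in ("top","scene"):
    cv2.imwrite(f"pics/{n}0.png",viewer.camera(n)); p=viewer.camera_params(n); print(n,p)
print(viewer.camera_params("wrist")); print(env.read_state())
E
```

```text
pics
top {'fx': 439.6019392637023, 'fy': 439.6019392637023, 'cx': 324.76861187477755, 'cy': 241.52168860869563, 'dist': array([-0.09472192,  0.        ,  0.        ,  0.        ,  0.        ]), 'pose': array([[ 2.28434376e-02,  9.95345054e-01, -9.36290566e-02,
         4.45201760e+02],
       [-9.99528294e-01,  2.08152963e-02, -2.25812379e-02,
        -1.23654011e+01],
       [-2.05272069e-02,  9.41007244e-02,  9.95351037e-01,
         8.76065033e+02],
       [ 0.00000000e+00,  0.00000000e+00,  0.00000000e+00,
         1.00000000e+00]])}
scene {'fx': 525.5698809895224, 'fy': 525.5698809895224, 'cx': 327.7954989966809, 'cy': 239.61151819624678, 'dist': array([0.04451838, 0.        , 0.        , 0.        , 0.        ]), 'pose': array([[ 5.85415677e-01,  3.62864549e-01, -7.24995038e-01,
        -3.49858155e+02],
       [-8.10679596e-01,  2.72293270e-01, -5.18319369e-01,
        -6.49840345e+02],
       [ 9.33154539e-03,  8.91170968e-01,  4.53571635e-01,
         6.14398392e+02],
       [ 0.00000000e+00,  0.00000000e+00,  0.00000000e+00,
         1.00000000e+00]])}
{'fx': 388.8041548681
[... 514 characters left out ...]
00e+00]])}
{'time_s': 0.1, 'qpos': array([ 1.17998853e+00,  4.23772849e-01,  1.63063538e+00,  1.89126489e-05,
        1.08859310e+00, -1.90065054e-02]), 'dq': array([-0.00166849, -0.00192124, -0.00398658, -0.00073302,  0.00029145,
        0.00020166]), 'tau': array([-1.98395228e-04, -5.45617461e+01, -2.74325877e+01,  6.44960697e-02,
        1.87182584e-02, -6.04762022e-05]), 'tool_pos': array([226.88060364, 581.93071265, 301.96552142]), 'orientation': array([ 1.84836006e-01,  9.82769126e-01, -6.87901073e-04, -1.51516252e-04]), 'force': array([ 0.33756225, -0.07267689, -0.47177967]), 'wrist_torque': array([-0.00661617,  0.0614969 , -0.01271828]), 'grip_force': 0.0, 'width': 88.02103734551986}
```

View pics/top0.png

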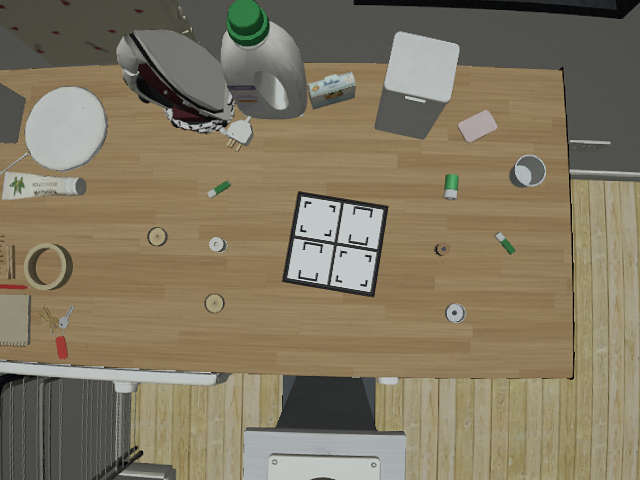

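The top view shows the tray centred at about (335,244), slim batteries at (219,188) and (505,243), and the thick one at (451,186). There are round objects at (157,237), (217,244), (214,303), (442,249) and (455,313). I'll zoom in to tell those apart.

```bash
python3 - <<'E'
import cv2,numpy as np
a=cv2.imread("pics/top0.png")
f=lambda r,s:cv2.resize(a[r[0]:r[1],r[2]:r[3]],s,interpolation=cv2.INTER_CUBIC)
L=f((170,320,140,240),(300,450));R=f((170,330,425,525),(281,450))
cv2.imwrite("pics/z.png",np.hstack([L,R]))
E
```

```text
(no output)
```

View pics/z.png

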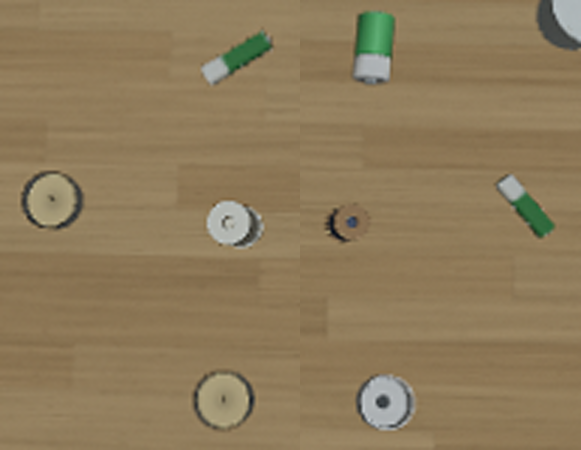

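View pics/scene0.png

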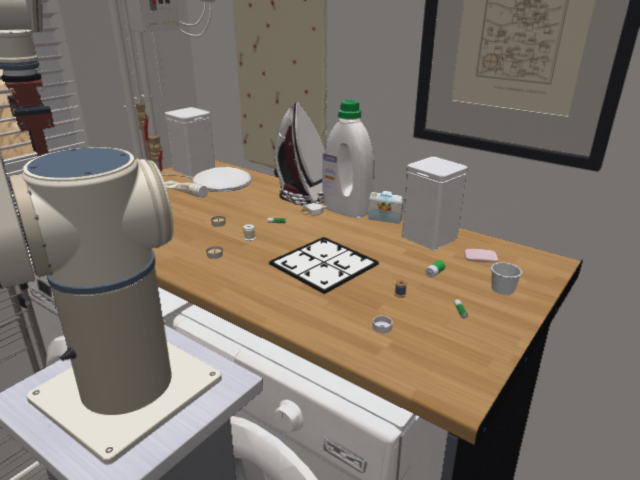

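Fresh tealights with wax are at (157,237) and (214,303). The burnt one is at (455,313), and the items at (217,244) and (442,249) are spools. Next I'll localise them and look at the tray with the wrist camera.

```bash
cat > h.py <<'E'
from station import env, set_gripper, viewer, workorder
import cv2, numpy as np
from scipy.spatial.transform import Rotation as R
def quat(a):  # tool down, tool y (closing line) at world angle a from +x
    y=np.array([np.cos(a),np.sin(a),0]); z=np.array([0,0,-1.])
    return R.from_matrix(np.c_[np.cross(y,z),y,z]).as_quat()
def wristpose():
    s=env.read_state(); T=np.eye(4); T[:3,:3]=R.from_quat(s["orientation"]).as_matrix(); T[:3,3]=s["tool_pos"]
    return T@viewer.camera_params("wrist")["tool_from_camera"]
def px2w(uv,z,cam,pose=None):
    p=viewer.camera_params(cam); pose=p["pose"] if pose is None else pose
    K=np.array([[p["fx"],0,p["cx"]],[0,p["fy"],p["cy"]],[0,0,1]])
    n=cv2.undistortPoints(np.array(uv,float).reshape(-1,1,2),K,p["dist"])[:,0]
    d=np.c_[n[:,0],-n[:,1],-np.ones(len(n))]@pose[:3,:3].T; o=pose[:3,3]
    return o+d*((z-o[2])/d[:,2])[:,None]
E
python3 - <<'E'
from h import *
np.set_printoptions(precision=1,suppress=True)
print("tray",px2w([(299,192),(387,207),(374,296),(283,281)],5,"top"))
print("bat",px2w([(210,193),(230,183),(219,188),(498,235),(513,252),(505,243)],9,"top"))
print("tea",px2w([(157,237),(214,303)],15,"top"))
c=px2w([(335,244)],5,"top")[0]; print(c)
for a in (0,np.pi/2,-np.pi/2,np.pi): print(a,env.ik([c[0]-10,c[1],300],quat(a)))
E
```

```text
tray [[ 626.4   61.7    5. ]
 [ 599.2 -115.8    5. ]
 [ 421.5  -92.     5. ]
 [ 446.9   88.3    5. ]]
bat [[ 620.8  242.5    9. ]
 [ 642.   202.3    9. ]
 [ 631.3  224.4    9. ]
 [ 547.1 -338.6    9. ]
 [ 513.6 -368.8    9. ]
 [ 531.3 -352.7    9. ]]
tea [[528.3 345.3  15. ]
 [400.2 222.4  15. ]]
[522.6 -13.1   5. ]
0 [-0.   0.3  1.9 -0.   1.  -0. ]
1.5707963267948966 [-0.   0.3  1.9 -0.   1.  -1.6]
-1.5707963267948966 [-0.   0.3  1.9 -0.   1.   1.5]
3.141592653589793 None
```

```bash
cat >> h.py <<'E'
np.set_printoptions(precision=2,suppress=True)
def look(name):
    P=wristpose(); im=viewer.camera("wrist"); cv2.imwrite(f"pics/{name}.png",im); np.save(f"pics/{name}.npy",P)
E
python3 - <<'E'
from h import *
env.reach([440,270,270],quat(-np.pi/2)); env.hold(.3); look("left")
env.reach([455,-13,270],quat(-np.pi/2)); env.hold(.3); look("tray")
print(env.read_state()["time_s"],env.read_state()["tool_pos"])
E
```

```text
3.725 [455.08 -12.39 269.94]
```

View pics/left.png

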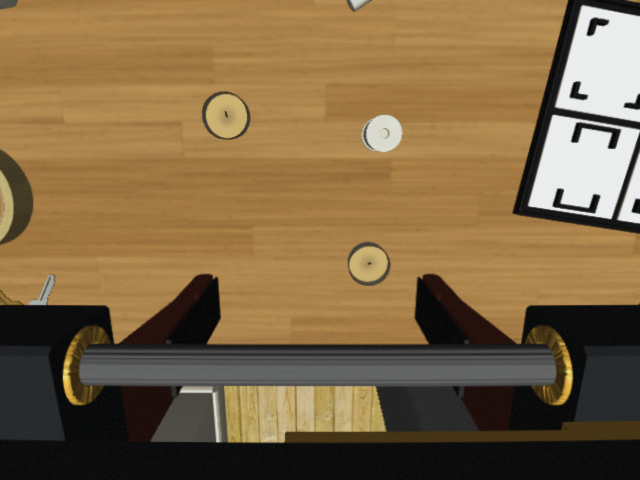

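View pics/tray.png

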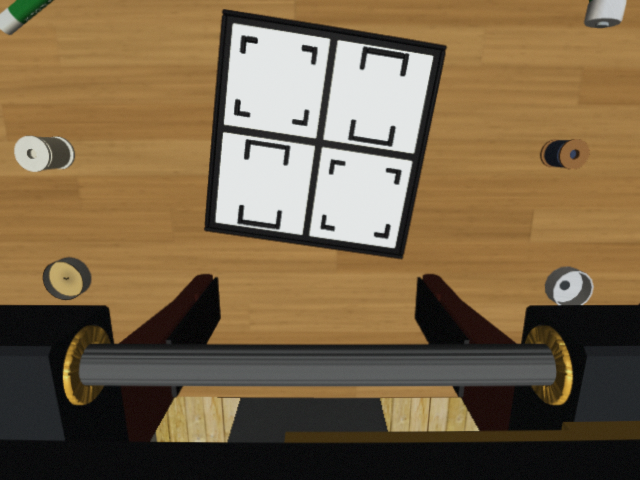

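The tray picture shows slots at top right (378,97) and bottom left (263,184), and pockets at top left (275,80) and bottom right (360,200). In the left picture the tealights are at (227,115) and (370,263). Next I'll segment for precise positions.

```bash
python3 - <<'E'
from h import *
im=cv2.imread("pics/tray.png");P=np.load("pics/tray.npy")
m=(im.min(2)>170).astype(np.uint8);m[:, :200]=0;m[:,450:]=0;m[265:]=0
m=cv2.morphologyEx(m,cv2.MORPH_OPEN,np.ones((3,3)))
for c in cv2.findContours(m,cv2.RETR_EXTERNAL,cv2.CHAIN_APPROX_NONE)[0]:
    if cv2.contourArea(c)<3000: continue
    w=px2w(c[:,0],3,"wrist",P)[:,:2].astype(np.float32); print(cv2.minAreaRect(w))
im=cv2.imread("pics/left.png");P=np.load("pics/left.npy")
h=cv2.cvtColor(im,cv2.COLOR_BGR2HSV)
print(h[110,240],h[258,362],h[200,300])
for u,v in((227,115),(370,263)):
    # wax = brighter than the wood
    g=np.zeros(im.shape[:2],np.uint8);cv2.circle(g,(u,v),30,1,-1)
    k=((im[:,:,1]>165)*g).astype(np.uint8)
    c=max(cv2.findContours(k,cv2.RETR_EXTERNAL,cv2.CHAIN_APPROX_NONE)[0],key=cv2.contourArea)
    w=px2w(c[:,0],14,"wrist",P)[:,:2].astype(np.float32); print(cv2.minEnclosingCircle(c),cv2.minEnclosingCircle(w))
print(px2w([(227,115),(370,263)],15,"wrist",P))
E
```

```text
((474.52557373046875, -50.29597473144531), (80.04408264160156, 80.10572814941406), 81.69639587402344)
((487.12457275390625, 35.47536087036133), (80.18726348876953, 80.14739227294922), 81.76842498779297)
((560.3748779296875, -62.773948669433594), (79.83859252929688, 80.04885864257812), 81.67393493652344)
((573.0379028320312, 23.06659507751465), (80.29415893554688, 80.20171356201172), 81.6725082397461)
[ 21 107 205] [ 21 115 190] [ 17 151 160]
((226.3207550048828, 115.41509246826172), 21.110137939453125) ((530.0426635742188, 345.7281188964844), 16.944955825805664)
((367.65789794921875, 262.4605407714844), 18.506505966186523) ((402.478759765625, 224.1080780029297), 16.73457908630371)
[[530.56 344.82  15.  ]
 [402.69 222.19  15.  ]]
```

Each of the four floors measures 80 mm square, as it should. The tray yaw is about -0.144. I'll do the batteries first, as in the order asked, and start with a close look at battery 1.

```bash
cat >> h.py <<'E'
YAW=np.deg2rad(81.7-90)
def lookat(p,a,name,z=200,off=60):
    tx=np.array([-np.sin(a),np.cos(a)]); q=np.array(p)-off*tx
    env.reach([*q,z],quat(a)); env.hold(.3); look(name)
def batt(name,p):
    im=cv2.imread(f"pics/{name}.png");P=np.load(f"pics/{name}.npy"); h=cv2.cvtColor(im,cv2.COLOR_BGR2HSV)
    g=((h[:,:,0]>45)&(h[:,:,0]<85)&(h[:,:,1]>80)).astype(np.uint8)      # green part
    g|=((h[:,:,1]<60)&(h[:,:,2]>80)).astype(np.uint8)                   # silver part
    g=cv2.morphologyEx(g,cv2.MORPH_OPEN,np.ones((3,3)))
    for c in cv2.findContours(g,cv2.RETR_EXTERNAL,cv2.CHAIN_APPROX_NONE)[0]:
        if cv2.contourArea(c)<300: continue
        w=px2w(c[:,0],9,"wrist",P)[:,:2].astype(np.float32)
        r=cv2.minAreaRect(w)
        if np.hypot(*(np.array(r[0])-p))<60:
            b=cv2.boxPoints(r); e=[b[1]-b[0],b[2]-b[1]]; e=max(e,key=np.linalg.norm); print(r,"axis",np.arctan2(e[1],e[0]))
E
python3 - <<'E'
from h import *
lookat((631,223),0.485,"b1"); batt("b1",(631,223))
E
```

```text
((629.800537109375, 223.89764404296875), (13.72052001953125, 50.21354675292969), 32.586769104003906) axis -1.00205
```

View pics/b1.png

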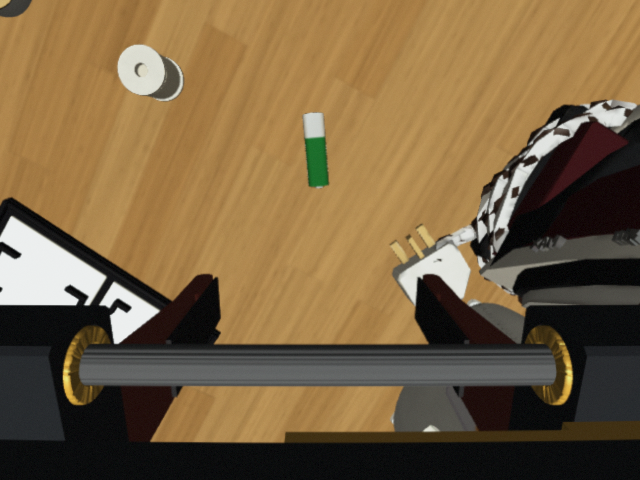

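```bash
python3 - <<'E'
from h import *
for z in (0,50,90,150): print(z,"top",px2w([(235,112),(225,130),(190,133),(165,110),(232,95)],z,"top")[:,:2].tolist(),"wr",px2w([(480,200),(490,255),(560,108)],z,"wrist",np.load("pics/b1.npy"))[:,:2].tolist())
c=np.array([629.8,223.9]);a=.569;y=np.array([np.cos(a),np.sin(a)]);x=np.array([-y[1],y[0]])
print([c+s*89*y+t*37.5*x for s,t in((1,1),(1,-1))])
E
python3 - <<'E'
import cv2,numpy as np
a=cv2.imread("pics/top0.png")[0:210,110:340];b=cv2.imread("pics/scene0.png")[90:240,250:400]
cv2.imwrite("pics/iron.png",np.hstack([cv2.resize(a,(440,400),interpolation=2),cv2.resize(b,(360,400),interpolation=2)]))
E
```

```text
0 top [[796.2304439438722, 201.8494132548505], [756.7970846325429, 220.89837182783475], [750.1241593152931, 295.2101241035506], [801.1431616495726, 353.40048903043447], [833.960992176337, 210.33636221826004]] wr [[752.4297397333265, 248.7817654838175], [782.4248436203161, 217.3406727307066], [766.567492831918, 329.0814246709371]]
50 top [[776.196047497946, 189.62344792957407], [739.0132836225621, 207.58521788934883], [732.7212047643939, 277.6557466571099], [780.8283797574243, 332.5249902794028], [811.7731854927162, 197.62601795759156]] wr [[730.5249325455904, 245.04679211253787], [755.200411055468, 219.18177055837117], [742.1553581002612, 311.10532360112893]]
90 top [[760.168530341205, 179.84267566935284], [724.7862428145776, 196.93469473856015], [718.7988411236745, 263.61224469995733], [764.5765542437057, 315.82459127857743], [794.0229401458195, 187.45774254905677]] wr [[713.0010867954015, 242.05881341551415], [733.4208650035895, 220.6546488205028], [722.6256503149358, 296.7244427452823]]
150 top [[736.1272546060934, 165.1715172790211], [703.4456816026006, 180.95891001237703], [697.9152956625953, 242.54699176422855], [740.1988159731279, 290.7739927773394], [767.3975721254744, 172.2053294362546]] wr [[686.7153181701183, 237.57684536997857], [700.7515459257717, 222.86396621370028], [693.3310886369477, 275.15312146151246]]
[array([684.57, 303.44]), array([724.98, 240.26])]
```

View pics/iron.png

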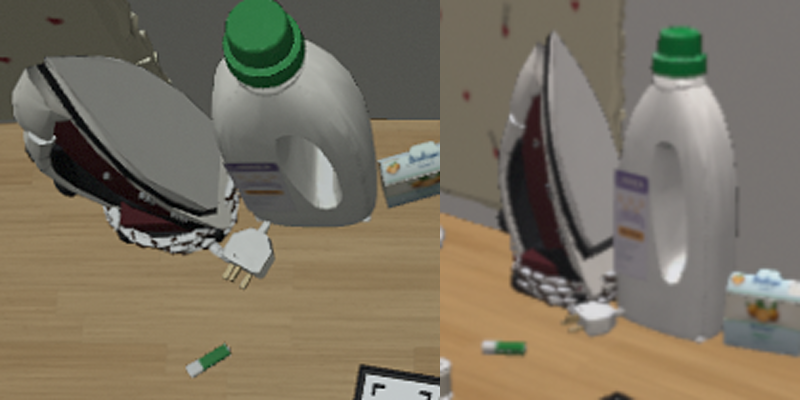

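The cord is low and wrapped round the base of the iron, with its nearest edge at about x=740. The gripper body's corner at (725,240) stays clear at z≥83, so I'll grasp with a force stop.

```bash
cat >> h.py <<'E'
def pick(p,a,op,tip=3):
    set_gripper(op); env.reach([*p,180],quat(a)); 
    env.move_l([*p,95],rate=200); r=env.move_l([*p,80+tip],rate=60,f_stop=12)
    set_gripper(0); env.hold(.2); s=env.read_state(); print("pick hit",r,"w",s["width"],"gf",s["grip_force"],"z",s["tool_pos"])
    env.move_l([*p,180],rate=200)
def place(p,a,op):
    env.reach([*p,180],quat(a)); env.move_l([*p,102],rate=150); env.hold(.2); print("w",env.read_state()["width"])
    r=env.move_l([*p,80],rate=25,f_stop=4); print("place hit",r,env.read_state()["tool_pos"])
    set_gripper(op); env.hold(.2); env.move_l([*p,180],rate=150); s=env.read_state(); print("t",s["time_s"],s["force"])
S1,S2=(487.1,35.5),(560.4,-62.8); P1,P2=(573,23.1),(474.5,-50.3)
E
python3 - <<'E'
from h import *
pick((629.8,223.9),.569,45)
place(S1,YAW+np.pi/2,42)
lookat((531,-352),-0.838,"b2"); batt("b2",(531,-352)); print(env.read_state()["time_s"])
E
```

```text
pick hit False w 15.529303751281049 gf 30.00034064054489 z [629.81 223.95  83.09]
w 16.073299119818383
place hit True [487.21  35.77  89.58]
t 13.175 [-0.26  0.28 -0.35]
((530.955810546875, -352.3500061035156), (49.687889099121094, 13.592816352844238), 41.73102951049805) axis 0.7283435
15.1
```

View pics/b2.png

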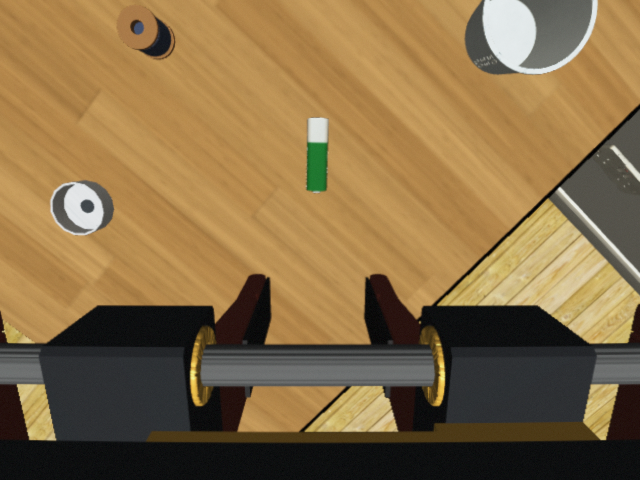

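Battery 2 is at (317,155), clear all round.

```bash
python3 - <<'E'
from h import *
pick((531,-352.4),.728-np.pi/2,45)
place(S2,YAW-np.pi/2,42)
env.reach([455,-13,270],quat(-np.pi/2)); env.hold(.2); look("tray2"); print(env.read_state()["time_s"])
E
```

```text
pick hit False w 15.934342478139333 gf 29.98309761285782 z [ 531.06 -352.44   83.1 ]
w 16.47530189608447
place hit True [560.43 -62.98  89.69]
t 22.275 [-0.31 -0.42 -0.07]
23.1667
```

View pics/tray2.png

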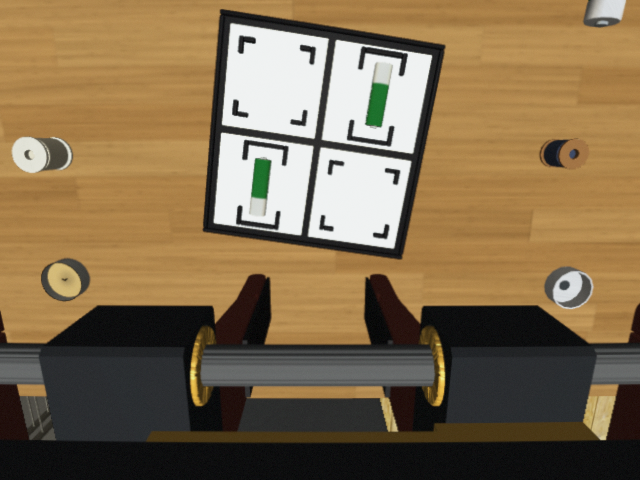

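Both batteries lie in their slots, at (378,95) and (260,187). Now the tealights.

```bash
python3 - <<'E'
from h import *
a=YAW+np.pi/2
pick((530.2,345.4),a,66); place(P1,a,54)
pick((402.5,223.3),a,66); place(P2,a,54)
env.reach([455,-13,270],quat(-np.pi/2)); env.hold(.2); look("tray3"); print(env.read_state()["time_s"])
E
```

```text
pick hit False w 35.5359839996691 gf 29.807037709208544 z [530.3  345.52  83.12]
w 36.33360148260103
place hit True [573.03  22.92  89.84]
t 32.2583 [-0.58 -0.1  -0.37]
pick hit False w 36.28015674895966 gf 30.000653860915918 z [402.55 223.31  83.11]
w 36.57120959965474
place hit True [474.54 -50.5   89.79]
t 40.0083 [-0.51  0.07  0.45]
42.85
```

View pics/tray3.png

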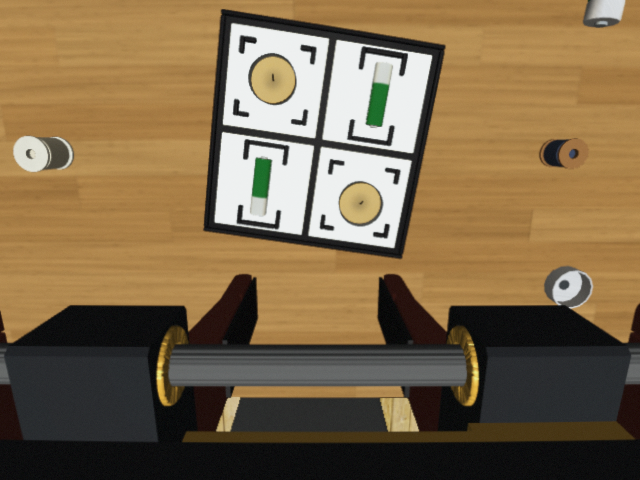

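Both tealights sit inside their pockets, at (272,79) and (360,203), and the batteries haven't moved. I'll hand the job in.

```bash
python3 -c "
from h import *
print(workorder.sign_off())"
```

```text
the job is handed in; nothing more can be done
None
```

The tray is restocked and the job handed in at about 43 s: both slim batteries lie in the long slots, both fresh tealights stand upright in the square pockets, and I left the thick battery and burnt-out tealight untouched.

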